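# Hold the carousel drive pulley on the shaft's flat

### The arm

A 6-joint arm with a two-finger parallel gripper is mounted at the origin on the work surface. World frame = base frame: x ahead of the robot, y to its left, z up, the work surface at z = 0. Lengths are in m, angles in rad, forces in N, time in s.
With the tool pointing down it reaches from about 0.35 to 0.925 m from the base axis. Payload 6.4 kg.
Tool frame: the origin (TCP) lies midway between the tips of the shut fingers; the grasp point (between the pads) lies 19 mm behind it; x points along the fingers, y is the direction in which the jaws open and shut, and the axes are right-handed (so a half turn about x gives the same grasp; the last joint's range is limited). The gripper opens to 94 mm and grips with 3 to 60 N. Pads are 16 mm wide; open, the fingers measure 119 mm over their backs; the gripper's body (75 mm by 177 mm) begins 78 mm behind the grasp point.
Start: joints at [-1.458, 0.245, 1.558, -0, 1.339, -0.174], TCP at [0.184, -0.623, 0.205] pointing down, gripper open.
Joint ranges: [-3.13, 3.13], [-1.02, 2.26], [0.13, 2.54], [-0.95, 4.09], [0.21, 2.88], [-2.74, 2.74]. Speed limits (rad/s): [2.57, 2.57, 3.14, 3.14, 3.14, 3.14].

### API

Orientations are given as a unit quaternion [w, x, y, z].
In Python, from workcell import manip gives the robot as it stands.
- The arm moves only by the tool servo_tool, never from a script. Its argument "deltas" is a list of rows, each an object with "delta_pos": the shift along the world's x, y, z in m, a list of three; "roll": the turn about the world's z in degrees; "grip": the finger opening in m, from 0 to 0.094. In form: [{"delta_pos": [dx, dy, dz], "roll": roll, "grip": grip}, ...]. A call has 1 to 12 rows; each row shifts and turns the commanded pose from where the row before left it; what a row does not reach is not made up. A row lasts 1/10 s, in which the tool goes at most 50 mm and 8.59 degrees, less where a joint would pass 70% of its speed; a pose out of reach is approached as far as the arm can. A call is refused whole if a number of a shift passes 0.05 or a number of a turn 8.59, either way. A call with a gripper value outside its range is refused whole. The fingers move at their own pace and stop on an object; "squeeze" is the grip in N (left out, the last holds). Time passes only in rows, so rows that do not move let the fingers close. It gives the time, the measured TCP pose, the force and the opening at its end, in the units of the state.
- manip.get_obs(): the state, without advancing time (a new reading comes with each control period).
- manip.read_camera(name): name is "scene" or "top" or "wrist"; returns the picture (400x640x3 uint8, red, green, blue); there is no depth.
- manip.calibration(name): a dict with "camera_matrix" (3x3 intrinsics, pixels), "xyz" and "rotation" of the camera in the world. Camera axes: x right, y down, z forward; pixel columns grow to the right and rows downward; lengths in m; the calibration is good to about 2 mm. A picture is of the moment at which its call begins: read the wrist's pose just before it. calibration takes no time and is no camera call; for the wrist camera it gives the pose at the moment of the call.
- manip.close_job(): hands the job in, once; it reports no verdict.
The state is a dict: "clock": time; "joints": joint angles; "qd": joint speeds; "joint_torque": joint torques, N m; "tcp_pos": TCP position; "eef_rot": TCP orientation; "force": force on the tool from outside, world axes, zero at the start; "ft_torque": the same for the moment, N m; "grip_width": opening from 0.0 (shut) to 1.0 (fully open).
Only numpy, scipy, OpenCV 4.12 (cv2) and the standard library are available. Lean on these libraries where they do the work, as an engineer would, in place of code of your own. Each camera call takes 0.05 s, during which the arm holds its last target. There are 200 camera calls.

### The job

Get the carousel's drive pulley ready for its set screw to be tightened. Pinch the upright shaft of the drive unit and turn it until its flat faces the unit's two-pronged key fork; then take the pulley whose bore fits the shaft (the other one's bore is too tight), slide it level onto the shaft with its set screw facing that same flat, and finish while still holding the pulley in the gripper with the screw half-way up the flat, not let down to rest. Do not shift the other things on the deck (the tight pulley may be tried or moved).

Things in the scene. Friction and masses are not known exactly. Their poses are not given: they have to be found in the camera images.
- drive_unit: white unit fixed to the deck: base 110 mm wide, 40 mm high, reaching 55 mm behind and 90 mm ahead (+x) of the shaft; bearing boss 56 mm across, 50 mm high. Origin: on the shaft axis at deck height, z up; +x points from shaft to key fork: two dark prongs 8 mm apart, 72 to 84 mm from the axis, up to 62 mm high.
- shaft: upright steel shaft, 24 mm in diameter, top 125 mm above the deck (last 3 mm chamfered), turns about z with slight friction (0.05 N m) and stays where left; stops 3.1 rad either way from facing the fork. Origin: on the axis 50 mm above the deck; x points squarely out of its flat, which starts 0.5 to 1.45 rad anticlockwise (from above) of the fork.
- flat (a point): centre of the shaft's flat, 7.5 mm out from the axis, 100 mm above the deck (50 mm above the shaft's origin). The flat is milled 4.5 mm deep from 75 mm above the deck to the top: pinched squarely across it the shaft is 19.5 mm thick, elsewhere up to 24 mm.
- pulley: aluminium pulley lying hub up: toothed wheel 62 mm across, 12 mm thick, under a block hub 24 mm high (36 mm in all), 40 mm along x, 36 mm across y (flat sides to grip). Dark set screw, 9 mm across, in the hub's +x side. 105 to 195 g. Origin: on the bore axis at the underside; z up. The one that fits: bore 27 mm.
- pulley_screw (a point): outer end of the fitting pulley's set screw, 27 mm out from the bore axis along +x, 24 mm above the underside (head stands out 7 mm from the hub). Its blunt tip, 6 mm across, stands 4 mm into the bore, so the pulley passes down the flat only with the screw facing it; let go, it drops till the tip rests on the flat's lower end.
- tight_pulley: aluminium pulley lying hub up: toothed wheel 62 mm across, 12 mm thick, under a block hub 24 mm high (36 mm in all), 40 mm along x, 36 mm across y (flat sides to grip). Dark set screw, 9 mm across, in the hub's +x side. 105 to 195 g. Origin: on the bore axis at the underside; z up. The wrong one: bore only 19 mm, cannot go on the shaft.
- reagent: amber bottle with white cap, 56 mm across, 120 mm high, standing on the deck; leave alone. Origin: centre of underside.
- jar: white jar, 60 mm across, 70 mm high, standing; leave alone. Origin: centre of underside.
- driver: grey-handled screwdriver 180 mm long lying on the deck; leave alone. Its x axis runs along it.
- hex_key: dark L-shaped hex key, 90 by 25 mm, 6 mm thick, lying on the deck; leave alone. Origin: middle of the long leg.
- roller: steel belt roller, a spool 40 mm across and 28 mm high standing on the deck; leave alone. Origin: centre of underside.
Mind the look-alikes: they are no part of the job. Leave any purple look-alike of the drive_unit alone.

How it is judged:
On the way:
1. the fingers, pinching the shaft, have turned its flat to face the key fork (angle between the x axis of shaft and the x axis of drive_unit, either way round below 0.15 rad and x of flat in the frame of drive_unit above 0 m and contact force between the fingers and shaft above 1 N), for 0.2 s.
At the end, for the whole second after the job is handed in: The fitting pulley is held still by the fingers around the shaft, level (within 0.1 rad), its bore axis within 4 mm of the shaft's, its set screw facing the flat within 0.25 rad and within 10 mm of the flat's mid height (so it rests on nothing), and the flat still faces the key fork within 0.25 rad (angle between the x axis of shaft and the x axis of drive_unit, either way round below 0.25 rad and x of flat in the frame of drive_unit above 0 m and angle between the x axis of pulley and the x axis of shaft, either way round below 0.25 rad and x of pulley_screw in the frame of shaft above 0 m and horizontal distance between pulley and shaft below 0.004 m and angle between pulley's own z axis and vertical below 0.1 rad and z of pulley_screw in the frame of shaft between 0.04 and 0.06 m and contact force between the fingers and pulley above 1 N and linear speed of pulley below 0.02 m/s); the arm keeps its last pose, push and grip.
It fails at once if another thing on the deck was shifted by more than 30 mm (distance of any of reagent, jar, driver, hex_key, roller from where it was at the start of the episode above 0.03 m).
It also fails if it takes over 58 s, if anything falls off the work surface, if the arm or the gripper's body presses on something with over 40 N, if the wrist force passes 120 N, or if a joint passes its speed limit or range.

## Working session

There is one attempt and no reset: what is moved stays moved. The work goes in short steps, Python scripts to look and compute and a tool call to move; the robot and the scene stay as the last step left them, time stands still between calls to the robot, and variables do not carry over. Pictures are saved under pics/ and viewed, about 8 in all and at most 12, crops included, and the job is handed in when it is done.

Besides the shell and the picture viewer there is one more tool, called after "Emit:" as name(argument=value, ...) on one line, values as JSON. servo_tool: Moves the arm, as the interface text tells. Its arguments: {"type":"object","properties":{"deltas":{"type":"array","items":{"type":"object","properties":{"delta_pos":{"type":"array","items":{"type":"number"}},"roll":{"type":"number"},"grip":{"type":"number"}}}},"squeeze":{"type":"number"}},"required":["deltas"]}

```bash
mkdir -p pics; cat > h.py <<'E'
import numpy as np, cv2
from workcell import manip
def snap(name,fn=None):
    c=manip.calibration(name); im=np.array(manip.read_camera(name))
    if fn: cv2.imwrite('pics/'+fn,im[:,:,::-1])
    return im,c
def ray(c,u,v):
    K=np.array(c['camera_matrix']);R=np.array(c['rotation'])
    if R.size==4:
        from scipy.spatial.transform import Rotation as Ro
        R=Ro.from_quat(np.roll(R,-1)).as_matrix()
    return np.array(c['xyz']),R.reshape(3,3)@np.linalg.solve(K,[u,v,1])
def onz(c,u,v,z):
    o,d=ray(c,u,v); return o+d*(z-o[2])/d[2]
def proj(c,p):
    o,_=ray(c,0,0);K=np.array(c['camera_matrix'])
    R=np.stack([ray(c,0,0)[1]*0]*3)
    R=np.array(c['rotation'])
    if R.size==4:
        from scipy.spatial.transform import Rotation as Ro
        R=Ro.from_quat(np.roll(R,-1)).as_matrix()
    q=K@(R.reshape(3,3).T@(np.array(p)-o)); return q[:2]/q[2]
E
python3 - <<'E'
from h import *
for n in('scene','top'):
    im,c=snap(n,n+'0.png'); print(n,c)
print(manip.get_obs())
E
```

```text
scene {'camera_matrix': array([[382.60140153,   0.        , 318.79573509],
       [  0.        , 382.60140153, 203.10949823],
       [  0.        ,   0.        ,   1.        ]]), 'xyz': array([ 1.16377637, -0.04291492,  0.90873753]), 'rotation': array([-0.25660445,  0.69532186,  0.63329445, -0.22275503])}
top {'camera_matrix': array([[465.60934856,   0.        , 330.8321976 ],
       [  0.        , 465.60934856, 192.69979769],
       [  0.        ,   0.        ,   1.        ]]), 'xyz': array([0.34290991, 0.03695129, 1.30097791]), 'rotation': array([-0.03952569,  0.70785118, -0.70364596,  0.04761076])}
{'clock': 0.1, 'joints': array([-1.45808026e+00,  2.45735213e-01,  1.55886691e+00, -2.32615698e-05,
        1.33871497e+00, -1.74062975e-01]), 'qd': array([ 5.14157853e-04, -2.20990828e-04, -2.71140402e-03, -1.53089069e-03,
        8.54528078e-04, -2.50751925e-05]), 'joint_torque': array([ 7.60467537e-04, -4.16916168e+01, -3.15525842e+01,  6.88008615e-02,
        3.09273682e-02, -3.83384349e-05]), 'tcp_pos': array([ 0.18382299, -0.62290509,  0.20447488]), 'eef_rot': array([ 0.10043682,  0.69986014,  0.1016561 , -0.69983874]), 'force': array([-1.29861596,  0.19062942, -0.42538036]), 'ft_torque': array([ 0.03995869, -0.01494652, -0.0252351 ]), 'grip_width': 0.9966221630432198}
```

View pics/top0.png

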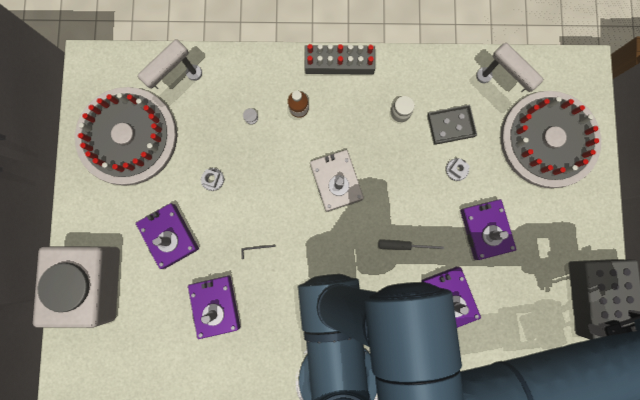

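View pics/scene0.png

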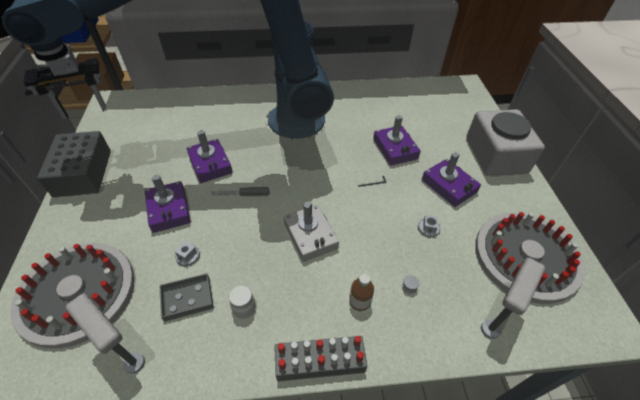

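The white drive unit is at top (336,180). The purple look-alikes at (167,236), (213,307), (488,230) and (452,295) are ruled out. The pulley candidates are at (213,179) and (457,169). I'll check them in an enlarged crop.

```bash
python3 - <<'E'
from h import *
t=cv2.imread('pics/top0.png');s=cv2.imread('pics/scene0.png')
def cr(im,u,v,r=24,f=8): return cv2.resize(im[v-r:v+r,u-r:u+r],(264,264),interpolation=cv2.INTER_CUBIC)
a=np.hstack([cr(t,213,179,18),cr(t,457,169,18),cr(t,336,180,34)])
b=np.hstack([cr(s,429,225,18),cr(s,186,252,18),cr(s,311,225,34)])
cv2.imwrite('pics/crop0.png',np.vstack([a,b]))
c=manip.calibration('top');cs=manip.calibration('scene')
print('pulL',onz(c,213,180,.036),onz(cs,429,226,.02));print('pulR',onz(c,457,169,.036),onz(cs,186,252,.02))
print('base hl', onz(c,338,183,.05),onz(cs,307,228,.05))
E
```

```text
pulL [0.53262565 0.34579083 0.036     ] [0.54333454 0.35263236 0.02      ]
pulR [ 0.5680797  -0.32554238  0.036     ] [ 0.5708514  -0.33269004  0.02      ]
base hl [0.52466762 0.00370419 0.05      ] [ 0.5412806  -0.00085805  0.05      ]
```

View pics/crop0.png

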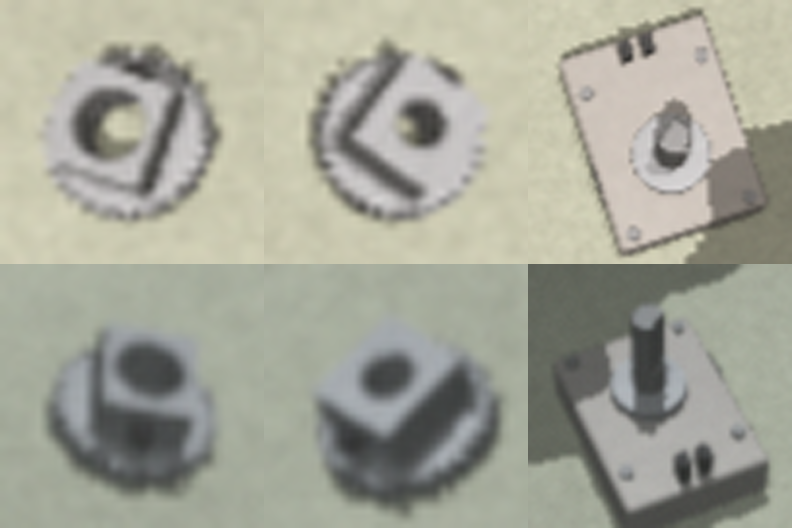

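The left pulley at (213,179) clearly has the larger bore, and its dark screw spot is towards world +x. The right one's bore is small, so that is the tight pulley. Next I'll compute the geometry and the wrist camera mounting.

```bash
python3 - <<'E'
from h import *
from scipy.spatial.transform import Rotation as Ro
c=manip.calibration('top');cs=manip.calibration('scene');w=manip.calibration('wrist');o=manip.get_obs()
R=Ro.from_quat(np.roll(o['eef_rot'],-1)).as_matrix();print('tool',R.round(2))
Rw=np.array(w['rotation']);Rw=Ro.from_quat(np.roll(Rw,-1)).as_matrix()
print('cam in tool',R.T@(w['xyz']-o['tcp_pos']),'\n',(R.T@Rw).round(2),w['camera_matrix'][0])
print('shaft',onz(c,340.4,179,.125)[:2],onz(c,338.9,185.2,.05)[:2],'fork',onz(c,330.1,158.9,.062)[:2])
# scene crop right: origin (277,191), scale 3.88
g=lambda x,y:(277+(x-528)/3.88,191+(y-264)/3.88)
print('scene shaft',onz(cs,*g(648,318),.125)[:2],onz(cs,*g(648,385),.05)[:2],'fork',onz(cs,*g(692,455),.062)[:2])
k=lambda x,y:(195+x/7.33,161+y/7.33)
print('bore',onz(c,*k(109,125),.036)[:2],'screw',onz(c,*k(137,63),.024)[:2])
E
```

```text
tool [[-0.    0.28 -0.96]
 [ 0.   -0.96 -0.28]
 [-1.   -0.   -0.  ]]
cam in tool [-0.17938661 -0.00031733 -0.08235864] 
 [[-0.   -0.28  0.96]
 [ 1.    0.    0.  ]
 [-0.    0.96  0.28]] [327.04979969   0.         320.66817265]
shaft [ 5.24138481e-01 -4.01741681e-04] [0.51865374 0.00124138] fork [0.5886543  0.02562379]
scene shaft [0.52060624 0.00388497] [0.52148451 0.00331708] fork [0.59287642 0.02791202]
bore [0.53795767 0.35453619] screw [0.56359986 0.34786993]
```

Emit:
servo_tool(deltas=[{"delta_pos": [0.021, 0.039, 0.0], "roll": 8.4, "grip": 0.094}, {"delta_pos": [0.021, 0.039, 0.0], "roll": 8.4, "grip": 0.094}, {"delta_pos": [0.021, 0.039, 0.0], "roll": 8.4, "grip": 0.094}, {"delta_pos": [0.021, 0.039, 0.0], "roll": 8.4, "grip": 0.094}, {"delta_pos": [0.021, 0.039, 0.0], "roll": 8.4, "grip": 0.094}, {"delta_pos": [0.021, 0.039, 0.0], "roll": 8.4, "grip": 0.094}, {"delta_pos": [0.021, 0.039, 0.0], "roll": 8.4, "grip": 0.094}, {"delta_pos": [0.021, 0.039, 0.0], "roll": 8.4, "grip": 0.094}, {"delta_pos": [0.021, 0.039, 0.0], "roll": 8.4, "grip": 0.094}, {"delta_pos": [0.021, 0.039, 0.0], "roll": 8.4, "grip": 0.094}, {"delta_pos": [0.021, 0.039, 0.0], "roll": 8.4, "grip": 0.094}, {"delta_pos": [0.021, 0.039, 0.0], "roll": 8.4, "grip": 0.094}])

```text
clock: 1.3
tcp_pos: [0.4362, -0.1536, 0.2053]
eef_rot: [0.605, 0.366, 0.605, -0.366]
force: [0.5, -0.7, -0.3]
grip_width: 0.997
```

Emit:
servo_tool(deltas=[{"delta_pos": [0.021, 0.039, 0.0], "roll": 8.4, "grip": 0.094}, {"delta_pos": [0.021, 0.039, 0.0], "roll": 8.4, "grip": 0.094}, {"delta_pos": [0.021, 0.039, 0.0], "roll": 8.4, "grip": 0.094}, {"delta_pos": [0.021, 0.039, 0.0], "roll": 8.4, "grip": 0.094}, {"delta_pos": [0.0, 0.0, 0.0], "roll": 0, "grip": 0.094}, {"delta_pos": [0.0, 0.0, 0.0], "roll": 0, "grip": 0.094}])

```text
clock: 1.9
tcp_pos: [0.5196, 0.0013, 0.2049]
eef_rot: [0.684, 0.177, 0.685, -0.178]
force: [0.1, -1.1, -0.1]
grip_width: 0.999
```

```bash
cat >> h.py <<'E'
from scipy.spatial.transform import Rotation as Ro
def st():
    o=manip.get_obs();R=Ro.from_quat(np.roll(o['eef_rot'],-1)).as_matrix()
    print('t',round(o['clock'],2),'tcp',o['tcp_pos'].round(4),'yaw_y',np.degrees(np.arctan2(R[1,1],R[0,1])).round(1),'tilt',R[2,0].round(4),'F',o['force'].round(1),'w',(o['grip_width']*94).round(1),'j6',o['joints'][5].round(2));return o
E
python3 - <<'E'
from h import *
st();im,c=snap('wrist','w1.png')
u,v=proj(c,[.521,.002,.125]);print(u,v)
E
```

```text
Traceback (most recent call last):
  File "h.py", line 26, in st
    print('t',round(o['clock'],2),'tcp',o['tcp_pos'].round(4),'yaw_y',np.degrees(np.arctan2(R[1,1],R[0,1])).round(1),'tilt',R[2,0].round(4),'F',o['force'].round(1),'w',(o['grip_width']*94).round(1),'j6',o['joints'][5].round(2));return o
                                                                                                                                                                        ^^^^^^^^^^^^^^^^^^^^^^^^^^
AttributeError: 'float' object has no attribute 'round'
```

```bash
sed -i "s/(o\['grip_width'\]\*94).round(1)/round(o['grip_width']*94,1)/" h.py
python3 - <<'E'
from h import *
st();im,c=snap('wrist','w1.png')
u,v=proj(c,[.521,.002,.125]);print(u,v)
E
```

```text
t 1.9 tcp [0.5196 0.0013 0.2049] yaw_y 60.9 tilt -1.0 F [ 0.1 -1.1 -0.1] w 93.9 j6 -1.28
322.48410376004665 218.1299353487745
```

View pics/w1.png

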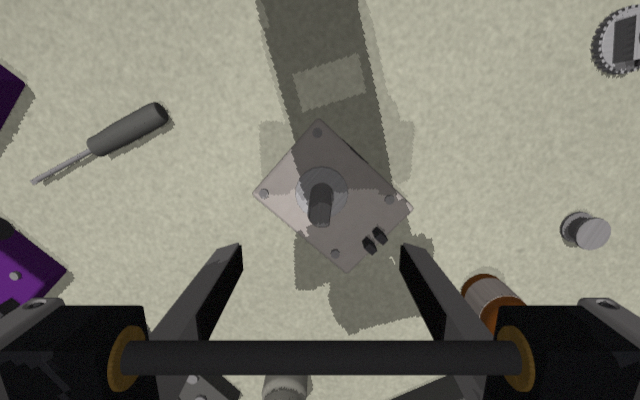

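The unit is at (332,195), with the shaft top near (320,216) and the prongs at (368,246) and (379,237). I'll make an enlarged, brightened crop to find the flat.

```bash
python3 - <<'E'
from h import *
im=cv2.imread('pics/w1.png')[160:260,285:405]
im=cv2.resize(im,None,fx=6.5,fy=6,interpolation=cv2.INTER_CUBIC)
cv2.imwrite('pics/w1c.png',np.clip(im*1.9,0,255).astype(np.uint8))
E
```

```text
(no output)
```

View pics/w1c.png

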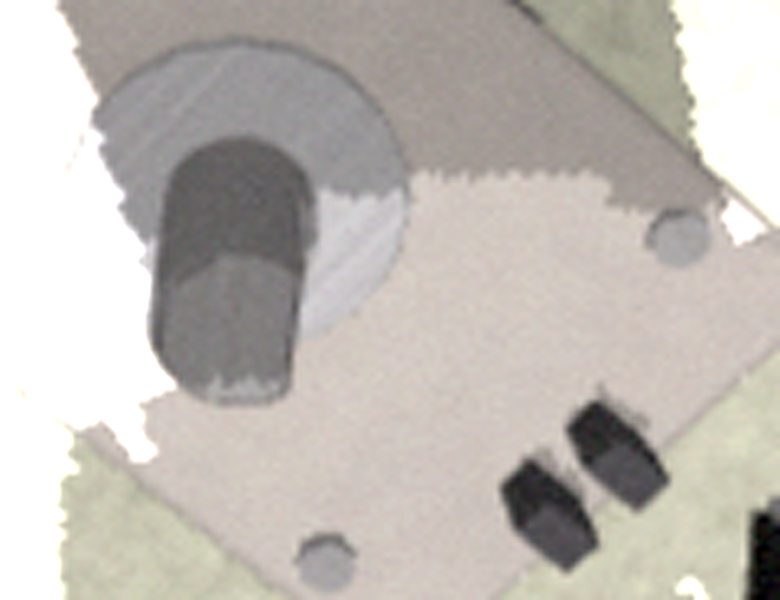

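```bash
cat > m.py <<'E'
from h import *
c=manip.calibration('wrist')
b=lambda x,y,z:onz(c,285+(x+.5)/6.5-.5,160+(y+.5)/6-.5,z)[:2]*1000
fit=lambda P:(lambda A,y:(lambda s:(s[:2]/2,np.sqrt(s[2]+(s[:2]**2).sum()/4)))(np.linalg.lstsq(A,y,rcond=None)[0]))(np.c_[P,np.ones(len(P))],(P**2).sum(1))
boss=np.array([b(x,y,.05) for x,y in[(408,200),(245,40),(100,110),(370,110),(330,330),(300,53),(180,52)]])
cb,r=fit(boss);print('boss',cb.round(1),r.round(1))
f=np.mean([b(x,y,.062) for x,y in[(535,500),(620,450),(550,530),(635,475)]],0)
pr=[b(*p,.062) for p in[(510,490),(580,430),(640,510),(570,570)]]
print('prongs', np.array(pr).round(1))
for p in[(150,330),(160,365),(180,388),(205,398),(235,404),(265,403),(288,393),(294,370),(298,330),(303,280),(235,255),(180,285)]:
    q=b(*p,.122)-cb;print(p,q.round(1),np.hypot(*q).round(1),np.degrees(np.arctan2(q[1],q[0])).round(0))
E
python3 m.py
```

```text
boss [517.5   1.5] 27.8
prongs [[582.3  16.5]
 [577.7  31.4]
 [596.   33.3]
 [600.8  18.1]]
(150, 330) [ -4.6 -10.2] 11.2 -114.0
(160, 365) [  0.5 -11.7] 11.7 -87.0
(180, 388) [  4.8 -11.1] 12.1 -67.0
(205, 398) [ 7.7 -9. ] 11.8 -50.0
(235, 404) [10.3 -6. ] 12.0 -30.0
(265, 403) [12.1 -2.5] 12.4 -12.0
(288, 393) [12.3  0.9] 12.3 4.0
(294, 370) [9.6 3.2] 10.2 18.0
(298, 330) [4.7 6.5] 8.0 54.0
(303, 280) [-1.4 10.5] 10.6 97.0
(235, 255) [-8.8  4.7] 9.9 152.0
(180, 285) [-8.4 -3.6] 9.2 -157.0
```

The flat's normal is at yaw ≈56° and the edge sits 7.5–8 mm from the axis. The axis is ≈(517.5, 1.5) mm, and the fork is at yaw ≈18.5°. I'll pinch squarely across the flat and turn by about −38°.

Emit:
servo_tool(deltas=[{"delta_pos": [-0.0034, -0.0017, -0.04], "roll": -4.5, "grip": 0.06}, {"delta_pos": [0, 0, -0.04], "roll": 0, "grip": 0.05}, {"delta_pos": [0, 0, -0.04], "roll": 0, "grip": 0.04}, {"delta_pos": [0, 0, 0], "roll": 0, "grip": 0.03}, {"delta_pos": [0, 0, 0], "roll": 0, "grip": 0.01}, {"delta_pos": [0, 0, 0], "roll": 0, "grip": 0.01}, {"delta_pos": [0, 0, 0], "roll": 0, "grip": 0.01}, {"delta_pos": [0, 0, 0], "roll": 0, "grip": 0.01}], squeeze=20)

```text
clock: 2.75
tcp_pos: [0.5177, -0.0015, 0.0873]
eef_rot: [0.678, 0.205, 0.676, -0.205]
force: [1.4, -0.4, 0.0]
grip_width: 0.355
```

```bash
python3 -c "
from h import *
st()"
```

```text
t 2.75 tcp [ 0.5177 -0.0015  0.0873] yaw_y 56.3 tilt -1.0 F [ 1.4 -0.4  0. ] w 33.3 j6 -1.21
```

Emit:
servo_tool(deltas=[{"delta_pos": [-0.001, 0.0008, 0], "roll": 0, "grip": 0.01}, {"delta_pos": [0, 0, 0], "roll": 0, "grip": 0.01}, {"delta_pos": [0, 0, 0], "roll": 0, "grip": 0.01}, {"delta_pos": [0, 0, 0], "roll": 0, "grip": 0.01}, {"delta_pos": [0, 0, 0], "roll": 0, "grip": 0.01}])

```text
clock: 3.25
tcp_pos: [0.5168, 0.0014, 0.0863]
eef_rot: [0.678, 0.206, 0.676, -0.203]
force: [3.8, 7.7, 0.7]
grip_width: 0.2
```

```bash
python3 -c "
from h import *
st()"
```

```text
t 3.25 tcp [0.5168 0.0014 0.0863] yaw_y 56.3 tilt -1.0 F [3.8 7.7 0.7] w 18.8 j6 -1.2
```

Emit:
servo_tool(deltas=[{"delta_pos": [0.0007, 0.001, 0], "roll": 0, "grip": 0.01}, {"delta_pos": [0, 0.0005, 0], "roll": -6.3, "grip": 0.01}, {"delta_pos": [0, 0.0005, 0], "roll": -6.3, "grip": 0.01}, {"delta_pos": [0, 0.0003, 0], "roll": -6.3, "grip": 0.01}, {"delta_pos": [-0.0003, 0.0003, 0], "roll": -6.3, "grip": 0.01}, {"delta_pos": [-0.0003, 0.0002, 0], "roll": -6.3, "grip": 0.01}, {"delta_pos": [-0.0003, 0, 0], "roll": -6.3, "grip": 0.01}, {"delta_pos": [0, 0, 0], "roll": 0, "grip": 0.01}, {"delta_pos": [0, 0, 0], "roll": 0, "grip": 0.01}, {"delta_pos": [0, 0, 0], "roll": 0, "grip": 0.01}])

```text
clock: 4.25
tcp_pos: [0.5165, 0.0028, 0.0863]
eef_rot: [0.575, 0.413, 0.574, -0.411]
force: [4.8, 2.7, 1.2]
grip_width: 0.197
```

```bash
python3 - <<'E'
from h import *
st();im,c=snap('wrist')
x=im[150:290,230:430,::-1];cv2.imwrite('pics/w2.png',np.clip(cv2.resize(x,None,fx=4,fy=4,interpolation=cv2.INTER_CUBIC)*1.7,0,255).astype(np.uint8))
E
```

```text
t 4.25 tcp [0.5165 0.0028 0.0863] yaw_y 18.7 tilt -1.0 F [4.8 2.7 1.2] w 18.5 j6 -0.54
```

View pics/w2.png

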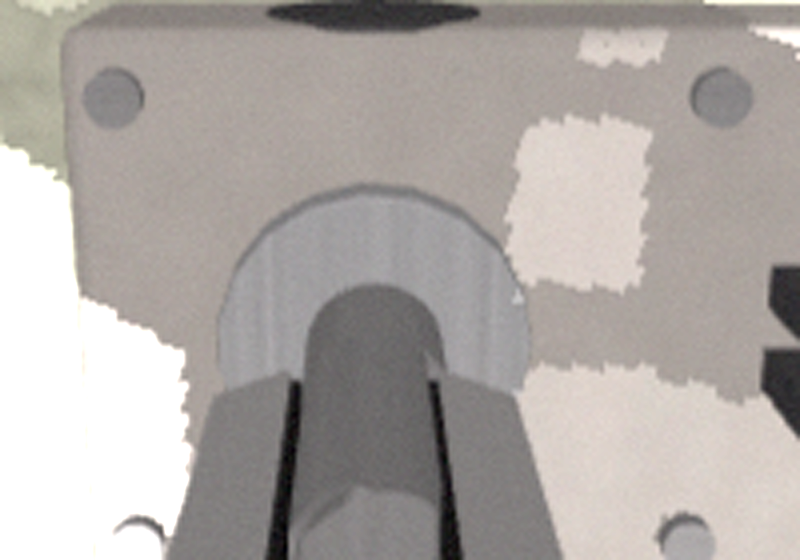

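The base screws at (113,98) and (722,98) are level in the tool-aligned view, so the pinched flat faces the fork within about 1°. I'll release, rise and go above the pulley.

Emit:
servo_tool(deltas=[{"delta_pos": [0, 0, 0], "roll": 0, "grip": 0.094}, {"delta_pos": [0, 0, 0], "roll": 0, "grip": 0.094}, {"delta_pos": [0, 0, 0], "roll": 0, "grip": 0.094}, {"delta_pos": [0, 0, 0.04], "roll": 0, "grip": 0.094}, {"delta_pos": [0, 0, 0.04], "roll": 0, "grip": 0.094}, {"delta_pos": [0, 0, 0.04], "roll": 0, "grip": 0.094}])

```text
clock: 4.9
tcp_pos: [0.5145, 0.0024, 0.2063]
eef_rot: [0.574, 0.412, 0.575, -0.413]
force: [0.7, -0.0, -0.5]
grip_width: 0.668
```

Emit:
servo_tool(deltas=[{"delta_pos": [0.0024, 0.039, 0], "roll": 6.3, "grip": 0.094}, {"delta_pos": [0.0024, 0.039, 0], "roll": 6.3, "grip": 0.094}, {"delta_pos": [0.0024, 0.039, 0], "roll": 6.3, "grip": 0.094}, {"delta_pos": [0.0024, 0.039, 0], "roll": 6.3, "grip": 0.094}, {"delta_pos": [0.0024, 0.039, 0], "roll": 6.3, "grip": 0.094}, {"delta_pos": [0.0024, 0.039, -0.02], "roll": 6.3, "grip": 0.094}, {"delta_pos": [0.0024, 0.039, -0.02], "roll": 6.3, "grip": 0.094}, {"delta_pos": [0.0024, 0.039, -0.03], "roll": 6.3, "grip": 0.094}, {"delta_pos": [0.0024, 0.039, -0.03], "roll": 6.3, "grip": 0.094}, {"delta_pos": [0, 0, 0], "roll": 0, "grip": 0.094}, {"delta_pos": [0, 0, 0], "roll": 0, "grip": 0.094}])

```text
clock: 6.0
tcp_pos: [0.536, 0.3534, 0.104]
eef_rot: [0.7, 0.09, 0.702, -0.091]
force: [0.1, -0.3, 0.5]
grip_width: 1.0
```

```bash
python3 - <<'E'
from h import *
st();im,c=snap('wrist','w3.png')
u,v=proj(c,[.538,.3545,.036]).astype(int);print(u,v)
x=im[v-65:v+65,u-85:u+85,::-1];print(v-65,u-85);cv2.imwrite('pics/w3c.png',np.clip(cv2.resize(x,None,fx=4.5,fy=4.5,interpolation=cv2.INTER_CUBIC)*1.2,0,255).astype(np.uint8))
E
```

```text
t 6.0 tcp [0.536  0.3534 0.104 ] yaw_y 75.3 tilt -1.0 F [ 0.1 -0.3  0.5] w 94.0 j6 -0.91
322 223
158 237
```

View pics/w3c.png

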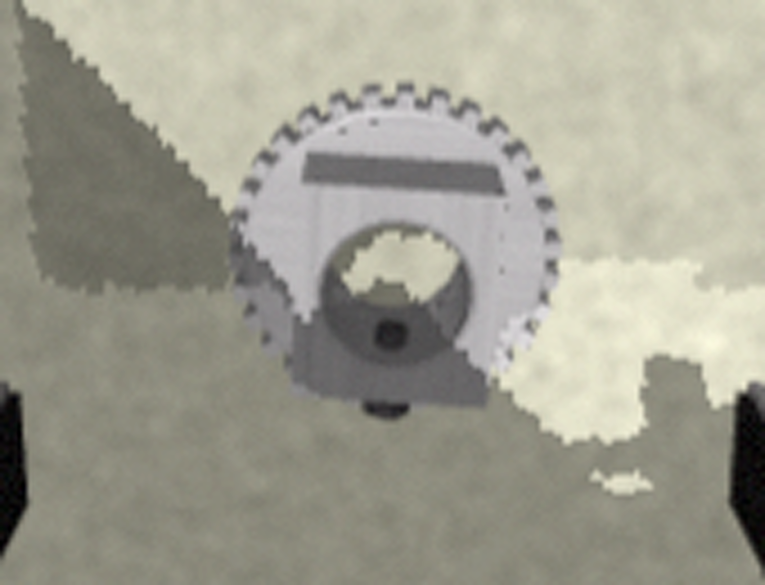

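```bash
python3 - <<'E'
from h import *
c=manip.calibration('wrist')
b=lambda x,y,z:onz(c,237+(x+.5)/4.5-.5,158+(y+.5)/4.5-.5,z)[:2]*1000
print('bore',b(396,294,.036), 'w', np.linalg.norm(b(320,294,.036)-b(472,294,.036)), np.linalg.norm(b(396,221,.036)-b(396,366,.036)))
C=[b(*p,.036) for p in[(291,393),(490,406),(502,193),(305,187)]];print(np.round(C,1))
print('sides',[round(np.linalg.norm(C[i]-C[i-1]),1) for i in range(4)],'ctr',np.mean(C,0).round(1))
for i in range(4):
    d=C[i]-C[i-1];print(np.degrees(np.arctan2(d[1],d[0])).round(1))
d=b(388,406,.024)-b(396,294,.036);print('screw dir',np.degrees(np.arctan2(d[1],d[0])),np.hypot(*d))
E
```

```text
bore [539.50628852 355.67517421] w 27.171288546617912 27.37584460992195
[[553.1 332.4]
 [564.8 366.9]
 [526.1 378.3]
 [516.3 345.2]]
sides [np.float64(39.0), np.float64(36.4), np.float64(40.3), np.float64(34.5)] ctr [540.1 355.7]
-19.3
71.3
163.5
-106.5
screw dir -17.525739392119586 26.825675145306935
```

The measured bore is 27.2 mm, so this is the fitting pulley. Its yaw is ≈ −17.7° and its centre ≈(540, 356) mm. I'll descend and grip the hub across its y sides.

Emit:
servo_tool(deltas=[{"delta_pos": [0.0042, 0.0029, -0.03], "roll": -3.0, "grip": 0.09}, {"delta_pos": [0, 0, -0.03], "roll": 0, "grip": 0.08}, {"delta_pos": [0, 0, -0.02], "roll": 0, "grip": 0.07}, {"delta_pos": [0, 0, -0.008], "roll": 0, "grip": 0.06}, {"delta_pos": [0, 0, 0], "roll": 0, "grip": 0.05}, {"delta_pos": [0, 0, 0], "roll": 0, "grip": 0.045}])

```text
clock: 6.65
tcp_pos: [0.5426, 0.3563, 0.0196]
eef_rot: [0.7, 0.11, 0.698, -0.109]
force: [-0.4, -0.2, 0.6]
grip_width: 0.566
```

```bash
python3 -c "
from h import *
st()"
```

```text
t 6.65 tcp [0.5426 0.3563 0.0196] yaw_y 72.2 tilt -1.0 F [-0.4 -0.2  0.6] w 53.2 j6 -0.85
```

Emit:
servo_tool(deltas=[{"delta_pos": [-0.0015, 0, -0.0035], "roll": 0, "grip": 0.045}, {"delta_pos": [0, 0, 0], "roll": 0, "grip": 0.04}, {"delta_pos": [0, 0, 0], "roll": 0, "grip": 0.02}, {"delta_pos": [0, 0, 0], "roll": 0, "grip": 0.02}, {"delta_pos": [0, 0, 0], "roll": 0, "grip": 0.02}, {"delta_pos": [0, 0, 0], "roll": 0, "grip": 0.02}, {"delta_pos": [0, 0, 0], "roll": 0, "grip": 0.02}], squeeze=25)

```text
clock: 7.35
tcp_pos: [0.5398, 0.3564, 0.0145]
eef_rot: [0.699, 0.109, 0.699, -0.109]
force: [-2.4, -1.8, 4.8]
grip_width: 0.38
```

```bash
python3 -c "
from h import *
st()"
```

```text
t 7.35 tcp [0.5398 0.3564 0.0145] yaw_y 72.2 tilt -1.0 F [-2.4 -1.8  4.8] w 35.7 j6 -0.85
```

Emit:
servo_tool(deltas=[{"delta_pos": [0, 0, 0.03], "roll": 0, "grip": 0.02}, {"delta_pos": [0, 0, 0.04], "roll": 0, "grip": 0.02}, {"delta_pos": [0, 0, 0.04], "roll": 0, "grip": 0.02}, {"delta_pos": [0, 0, 0.04], "roll": 0, "grip": 0.02}, {"delta_pos": [-0.0021, -0.035, 0], "roll": 3.65, "grip": 0.02}, {"delta_pos": [-0.0021, -0.035, 0], "roll": 3.65, "grip": 0.02}, {"delta_pos": [-0.0021, -0.035, 0], "roll": 3.65, "grip": 0.02}, {"delta_pos": [-0.0021, -0.035, 0], "roll": 3.65, "grip": 0.02}, {"delta_pos": [-0.0021, -0.035, 0], "roll": 3.65, "grip": 0.02}, {"delta_pos": [-0.0021, -0.035, 0], "roll": 3.65, "grip": 0.02}])

```text
clock: 8.35
tcp_pos: [0.5264, 0.1452, 0.1631]
eef_rot: [0.706, -0.026, 0.707, 0.027]
force: [1.1, -0.9, -1.1]
grip_width: 0.382
```

Emit:
servo_tool(deltas=[{"delta_pos": [-0.0021, -0.035, 0], "roll": 3.65, "grip": 0.02}, {"delta_pos": [-0.0021, -0.035, 0], "roll": 3.65, "grip": 0.02}, {"delta_pos": [-0.0021, -0.035, 0], "roll": 3.65, "grip": 0.02}, {"delta_pos": [-0.0021, -0.0365, 0], "roll": 3.65, "grip": 0.02}, {"delta_pos": [0, 0, 0], "roll": 0, "grip": 0.02}, {"delta_pos": [0, 0, 0], "roll": 0, "grip": 0.02}])

```text
clock: 8.95
tcp_pos: [0.5183, 0.0047, 0.1634]
eef_rot: [0.698, -0.114, 0.698, 0.115]
force: [-0.1, 0.2, -1.2]
grip_width: 0.381
```

```bash
python3 - <<'E'
from h import *
o=st();im,c=snap('wrist','w4.png')
t=o['tcp_pos'];u,v=proj(c,[t[0],t[1],t[2]+.0215]).astype(int);print(u,v)
x=im[v-65:v+65,u-85:u+85,::-1];print(v-65,u-85);cv2.imwrite('pics/w4c.png',np.clip(cv2.resize(x,None,fx=4.5,fy=4.5,interpolation=cv2.INTER_CUBIC)*1.4,0,255).astype(np.uint8))
E
```

```text
t 8.95 tcp [0.5183 0.0047 0.1634] yaw_y 108.6 tilt -1.0 F [-0.1  0.2 -1.2] w 35.8 j6 -2.11
319 275
210 234
```

View pics/w4c.png

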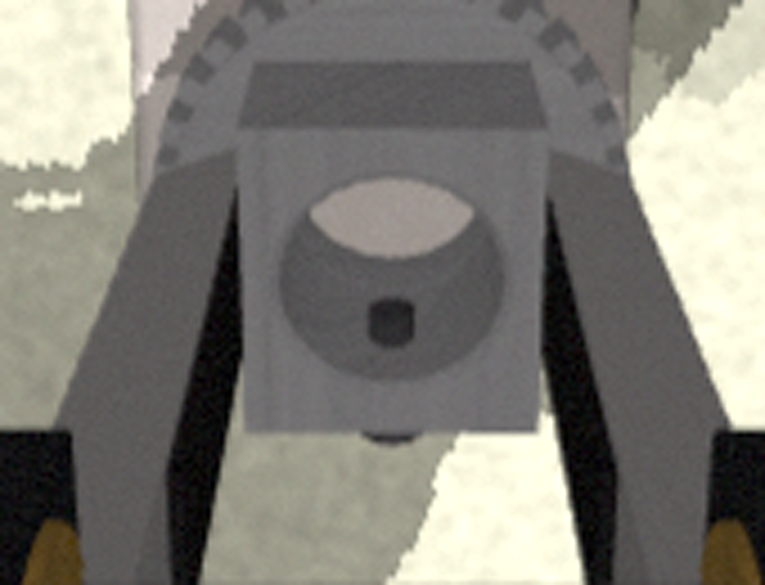

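The pulley sits square and level in the jaws, with its screw straight toward the camera-bottom side. I'll get its bore offset from the TCP.

```bash
python3 - <<'E'
from h import *
c=manip.calibration('wrist');o=st();t=o['tcp_pos']*1000;z=o['tcp_pos'][2]+.0215
b=lambda x,y,z:onz(c,234+(x+.5)/4.5-.5,210+(y+.5)/4.5-.5,z)[:2]*1000
print('bore-tcp',b(391.5,276,z)-t[:2],np.linalg.norm(b(280,280,z)-b(503,280,z)),np.linalg.norm(b(391,178,z)-b(391,381,z)))
C=[b(*p,z) for p in[(245,431),(538,431),(549,129),(237,129)]]
print('ctr',np.mean(C,0)-t[:2],[round(np.linalg.norm(C[i]-C[i-1]),1) for i in range(4)])
d=b(391,428,z)-b(391,129,z);print(np.degrees(np.arctan2(d[1],d[0])))
E
```

```text
t 9.0 tcp [0.5184 0.0054 0.1635] yaw_y 108.7 tilt -1.0 F [-0.1  0.3 -0.1] w 36.0 j6 -2.11
bore-tcp [-2.48370455 -0.44232381] 26.441571635016647 26.61174954034156
ctr [-1.41345828  0.01363874] [np.float64(39.6), np.float64(35.9), np.float64(39.6), np.float64(35.8)]
18.740683443720783
```

Emit:
servo_tool(deltas=[{"delta_pos": [0.0018, -0.002, 0], "roll": 0, "grip": 0.02}, {"delta_pos": [0, 0, 0], "roll": 0, "grip": 0.02}, {"delta_pos": [0, 0, 0], "roll": 0, "grip": 0.02}, {"delta_pos": [0, 0, 0], "roll": 0, "grip": 0.02}, {"delta_pos": [0, 0, 0], "roll": 0, "grip": 0.02}])

```text
clock: 9.5
tcp_pos: [0.5204, 0.0031, 0.1639]
eef_rot: [0.698, -0.115, 0.698, 0.115]
force: [-0.2, 1.9, -2.3]
grip_width: 0.382
```

```bash
python3 -c "
from h import *
st()"
```

```text
t 9.5 tcp [0.5204 0.0031 0.1639] yaw_y 108.8 tilt -1.0 F [-0.2  1.9 -2.3] w 35.9 j6 -2.11
```

Descend until just past the chamfer (underside ≈ 0.118) and check the forces.

Emit:
servo_tool(deltas=[{"delta_pos": [0, 0, -0.02], "roll": 0, "grip": 0.02}, {"delta_pos": [0, 0, -0.005], "roll": 0, "grip": 0.02}, {"delta_pos": [0, 0, -0.003], "roll": 0, "grip": 0.02}, {"delta_pos": [0, 0, -0.003], "roll": 0, "grip": 0.02}, {"delta_pos": [0, 0, 0], "roll": 0, "grip": 0.02}, {"delta_pos": [0, 0, 0], "roll": 0, "grip": 0.02}])

```text
clock: 10.1
tcp_pos: [0.5207, 0.0028, 0.1334]
eef_rot: [0.698, -0.115, 0.697, 0.115]
force: [-0.4, -0.9, -1.1]
grip_width: 0.387
```

```bash
python3 -c "
from h import *
print(st()['ft_torque'].round(2))"
```

```text
t 10.1 tcp [0.5207 0.0028 0.1334] yaw_y 108.7 tilt -1.0 F [-0.4 -0.9 -1.1] w 36.4 j6 -2.11
[ 0.12 -0.13 -0.02]
```

There is no contact force at underside 0.119, so the bore is over the shaft. Continue to just above screw-tip entry.

Emit:
servo_tool(deltas=[{"delta_pos": [0, 0, -0.004], "roll": 0, "grip": 0.02}, {"delta_pos": [0, 0, -0.004], "roll": 0, "grip": 0.02}, {"delta_pos": [0, 0, -0.003], "roll": 0, "grip": 0.02}, {"delta_pos": [0, 0, 0], "roll": 0, "grip": 0.02}, {"delta_pos": [0, 0, 0], "roll": 0, "grip": 0.02}])

```text
clock: 10.6
tcp_pos: [0.5203, 0.0029, 0.1218]
eef_rot: [0.698, -0.115, 0.698, 0.115]
force: [-0.5, 0.8, -1.7]
grip_width: 0.381
```

```bash
python3 - <<'E'
from h import *
o=st();print(o['ft_torque'].round(2));im,c=snap('wrist','w5.png')
t=o['tcp_pos'];u,v=proj(c,[t[0],t[1],t[2]+.0215]).astype(int);print(u,v)
x=im[v-65:v+65,u-85:u+85,::-1];cv2.imwrite('pics/w5c.png',np.clip(cv2.resize(x,None,fx=4.5,fy=4.5,interpolation=cv2.INTER_CUBIC)*1.6,0,255).astype(np.uint8))
E
```

```text
t 10.6 tcp [0.5203 0.0029 0.1218] yaw_y 108.7 tilt -1.0 F [-0.5  0.8 -1.7] w 35.8 j6 -2.11
[ 0.11 -0.06  0.01]
319 275
```

View pics/w5c.png

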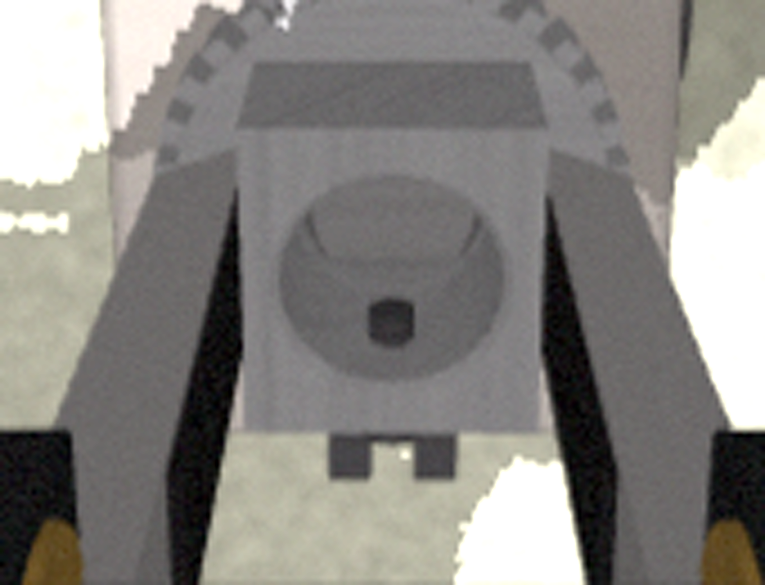

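The shaft is centred in the bore with equal gaps at (312,225) and (475,225). The straight flat edge faces the screw, and the prongs at (350,458) and (435,458) are centred on the screw at x≈391. Keep lowering.

Emit:
servo_tool(deltas=[{"delta_pos": [0, 0, -0.004], "roll": 0, "grip": 0.02}, {"delta_pos": [0, 0, -0.004], "roll": 0, "grip": 0.02}, {"delta_pos": [0, 0, -0.004], "roll": 0, "grip": 0.02}, {"delta_pos": [0, 0, -0.003], "roll": 0, "grip": 0.02}, {"delta_pos": [0, 0, 0], "roll": 0, "grip": 0.02}])

```text
clock: 11.15
tcp_pos: [0.5199, 0.0029, 0.1062]
eef_rot: [0.697, -0.115, 0.698, 0.115]
force: [1.0, -0.7, -1.7]
grip_width: 0.379
```

```bash
python3 -c "
from h import *
print(st()['ft_torque'].round(2))"
```

```text
t 11.15 tcp [0.5199 0.0029 0.1062] yaw_y 108.7 tilt -1.0 F [ 1.  -0.7 -1.7] w 35.6 j6 -2.11
[ 0.04 -0.16 -0.01]
```

Emit:
servo_tool(deltas=[{"delta_pos": [0, 0, -0.004], "roll": 0, "grip": 0.02}, {"delta_pos": [0, 0, -0.004], "roll": 0, "grip": 0.02}, {"delta_pos": [0, 0, -0.004], "roll": 0, "grip": 0.02}, {"delta_pos": [0, 0, -0.0035], "roll": 0, "grip": 0.02}, {"delta_pos": [0, 0, 0], "roll": 0, "grip": 0.02}, {"delta_pos": [0, 0, 0], "roll": 0, "grip": 0.02}, {"delta_pos": [0, 0, 0], "roll": 0, "grip": 0.02}, {"delta_pos": [0, 0, 0], "roll": 0, "grip": 0.02}])

```text
clock: 11.95
tcp_pos: [0.5206, 0.0028, 0.0917]
eef_rot: [0.698, -0.115, 0.698, 0.115]
force: [-0.4, -0.1, -1.1]
grip_width: 0.381
```

```bash
python3 - <<'E'
from h import *
o=st();print(o['ft_torque'].round(2),abs(o['qd']).max());im,c=snap('wrist','w6.png')
t=o['tcp_pos'];u,v=proj(c,[t[0],t[1],t[2]+.0215]).astype(int)
x=im[v-65:v+65,u-85:u+85,::-1];print(v-65,u-85);cv2.imwrite('pics/w6c.png',np.clip(cv2.resize(x,None,fx=4.5,fy=4.5,interpolation=cv2.INTER_CUBIC)*1.6,0,255).astype(np.uint8))
E
```

```text
t 11.95 tcp [0.5206 0.0028 0.0917] yaw_y 108.7 tilt -1.0 F [-0.4 -0.1 -1.1] w 35.8 j6 -2.11
[ 0.12 -0.1  -0.03] 0.0009599681584755663
210 234
```

View pics/w6c.png

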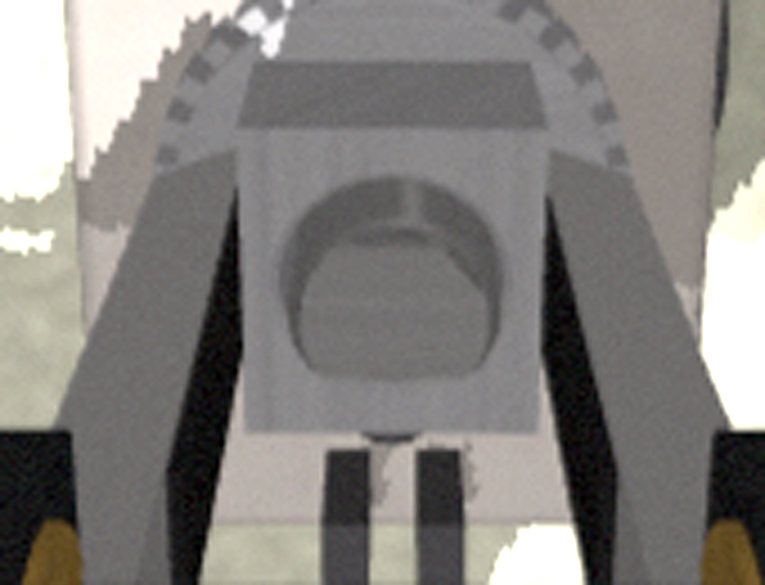

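The flat edge at rows ~375–380 faces the screw at (391,435), and the shaft is centred in the bore. The pulley hasn't slipped in the jaws (same hub pixels as before). Screw height is ≈0.101 m and there is no contact force, so I'm handing in.

```bash
python3 -c "
from h import *
st(); print(manip.close_job())"
```

```text
t 12.0 tcp [0.5205 0.0028 0.0917] yaw_y 108.7 tilt -1.0 F [-0.6 -0.8 -1.8] w 35.9 j6 -2.11
the job is handed in; nothing more can be done
None
```

I turned the drive unit's shaft so its flat faces the key fork, put the fitting pulley on it, and handed the job in at 12.0 s with the pulley still held in the gripper. `close_job` gave no verdict, so what follows is from my own measurements.

- **Turning the shaft:** I pinched it squarely across the flat (opening 18.5–18.8 mm) and turned it about −38°. The close-up view showed the flat within about 1° of the fork.
- **Fitting the pulley:** the left-hand pulley's bore measured 27 mm, so I took that one. I gripped it by its hub and lowered it level onto the shaft with its screw towards the flat. I felt no contact force on the way down.

**Last checks:**
- The screw is about 101 mm above the deck, against 100 mm for the flat's mid height.
- The pulley, fork and flat all sit at about 18.7° yaw, and the tool is vertical.
- The shaft looked centred in the bore.
- The outside force was under about 2 N, and the arm was still.
- I did not move the other items and met no contact with them, but I took no final overall picture to confirm it.

**Disagreement:** the camera and the pinch placed the shaft axis about 1.7 mm apart. I used the pinch estimate.

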